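# Line up a gourd plinth under the bench drill and switch it on

### The arm

A 6-joint arm with a two-finger parallel gripper is mounted at the origin on the work surface. World frame = base frame: x ahead of the robot, y to its left, z up, the work surface at z = 0. Lengths are in m, angles in degrees, forces in N, time in s.
With the tool pointing down it reaches from about 0.425 to 0.95 m from the base axis. Payload 14.7 kg.
Tool frame: the origin (TCP) lies at the very end of the fingers, on their centre line; the grasp point (between the pads) lies 19 mm behind it (env.hold_point_z is the distance from the TCP to the grasp point, in m); z points along the fingers, y is the line along which they close (so a half turn about z gives the same grasp; the last joint's range is limited). The gripper opens to 85 mm and grips with 20 to 120 N. Pads are 22 mm wide; open, the fingers measure 114 mm over their backs; the gripper's body (76 mm by 85 mm) begins 54 mm behind the grasp point. The pads swing forward as they close: fully open they stand 13 mm farther back than shut.
Start: joints at [65.111, 27.513, 91.461, -0, 61.026, -2.67], TCP at [0.246, 0.602, 0.231] pointing down, gripper open.
Joint ranges: [-157.49, 157.49], [-46.99, 117.5], [13.45, 153.17], [-89.5, 269.5], [5.16, 153.95], [-167.48, 167.48]. Speed limits (degrees/s): [108.29, 108.29, 136.94, 172.46, 172.46, 172.46].

### API

Orientations are given as [roll, pitch, yaw] about the fixed x, y, z axes, in that order (R = Rz(yaw) Ry(pitch) Rx(roll)).
In Python, from plant import env gives the robot as it stands.
- The arm moves only by the tool jog_arm, never from a script. Its argument "targets" is a list of rows, each a list of 2 entries, a list of its own where there are three numbers: the shift along the tool's x, y, z in cm, then the turn, a rotation vector about the tool's x, y, z in rad. In form: [[[tx, ty, tz], [ax, ay, az]], ...]. A call has 1 to 10 rows; each row shifts and turns the commanded pose from where the row before left it, along the tool's axes as they then stand; what a row does not reach is not made up. A row lasts 1/8 s, in which the tool goes at most 62.5 mm and 10.7 degrees, less where a joint would pass 70% of its speed; a pose out of reach is approached as far as the arm can. A call is refused whole if a number of a shift passes 6.25 or a number of a turn 0.188, either way. A call with a gripper value outside its range is refused whole. "fingers" is the finger opening in cm, from 0 to 8.54, set as the call begins (left out, the last holds). The fingers move at their own pace and stop on an object; the grip force is fixed at half the most. Time passes only in rows, so rows that do not move let the fingers close. It gives the time, the measured TCP pose, the force, the opening and the grip force at its end, in the units of the state.
- env.sense(): the state, without advancing time (a new reading comes with each control period).
- env.get_image(name): name is "scene" or "side" or "wrist"; returns a dict with "pixels" (400x640x3 uint8, blue, green, red), "vertical_fov" (degrees; the focal length in pixels is half the picture's height over the tangent of half this angle, whatever the lens; pixels are square), "cx", "cy" (the principal point, pixels), "R" (3x3) and "t" (3): a world point X has camera coordinates R X + t. Camera axes: x right, y down, z forward; pixel columns grow to the right and rows downward; lengths in m; the calibration is good to about 2 mm. A picture is of the moment at which its call begins. There is no depth.
- env.sign_off(): hands the job in; it is judged then, once.
Trained networks look in the newest picture that a camera, given by its name, has taken for a name from the list of things; names that differ only in an ending like _2 or _b are one class to them, and where a whole thing is asked for, a point or a joint stands for the part that bears it (a point fixed in the world has none). Each returns a list of dicts, best first, with "score" (0 to 1); they miss things now and then, are a little off and sometimes report something else, mostly with a low value. They report only what shows in the picture. A call takes as long as a camera call. They do not tell look-alikes from the thing itself.
- env.cut_out(camera, thing): "pixels" (400x640 bool, what is visible of it) and "location" ([column, row] in pixels, amid what is visible of it).
The state is a dict: "clock": time; "q": joint angles; "joint_vel": joint speeds; "tau": joint torques, N m; "ee_pos": TCP position; "tool_rot": TCP orientation; "contact_force": force on the tool from outside, world axes, zero at the start; "moment": the same for the moment, N m; "opening": finger opening in m; "finger_force": force on a finger pad.
Only numpy, scipy, OpenCV 4.12 (cv2) and the standard library are available. Lean on these libraries where they do the work, as an engineer would, in place of code of your own. Each camera call takes 0.05 s, during which the arm holds its last target. There are 200 camera calls.

### The job

Get the marked wooden plinth ready for drilling: first take the cork sanding block out of its way and leave it flat on the table, then slide the plinth back until the long edge nearer its mark lies flush along the fence and the mark is straight under the drill bit, without the plinth touching the sanding block. With the plinth in place and let go, flip the switch lever fully over to on, and do not press on the bit or disturb the other things on the table.

Things in the scene. Friction and masses are not known exactly. Their poses are not given: they have to be found in the camera images.
- drill: bench drill fixed to the table (place and yaw vary). Origin on the table straight below the bit; +x points away from the robot to the fence and column, +y runs along the fence. Aluminium fence: y -200 to +200 mm, 28 mm high, 22 mm thick, flat front face at x = +45 mm. Column 28 mm across at x = +130 mm, 276 mm high; from it an arm (z 165 to 195 mm) runs to the upright drill head over the bit
- bit: the drill bit, 5 mm across, pointing down; its origin is the tip, 30 mm above the table (10 mm above the plinth's top). Above it the chuck, 16 mm across from z = 57 to 87 mm, and the slim head, 27 mm across up to z = 230 mm, with a 40 mm collar at z 162 to 198 mm
- plinth: loose flat plain wooden board, 100 (x) x 200 (y) x 20 (z) mm, about 0.35 kg, origin at the centre of its underside; its +x long edge is the one to lie along the fence
- mark (a point): the mark to be drilled: a black pencil cross, 30 mm, with a dot at its centre on the plinth's top, at (+5, +10, +20) mm from the plinth's origin, so 45 mm from its +x edge
- sander: loose cork sanding block, 54 (x) x 140 (y) x 36 (z) mm, about 0.14 kg, origin at the centre of its underside; starts by the fence on the other side of the bit from the plinth, where it is in the plinth's way
- switch (a joint): switch lever: 0 = off (leans 0.5 rad towards the switch's -x, the robot's side), 1.0 rad = fully on (leans 0.5 rad towards its +x); it stays where it is left
- switch_tip (a point): the tip of the switch lever (80 mm long black lever on a grey block fixed to the table, to the far left or far right); its axes move with the lever
- switch_base: the switch's grey block, 70 x 50 x 25 mm, fixed to the table, origin at the centre of its underside, lever hinge along its y at 22 mm height, lever knob 26 mm across; the lever swings from -x to +x
- jar: closed jar 52 mm across, 70 mm high, standing in front of the drill; origin under its centre; leave alone
- tin: tin 80 mm across, 100 mm high, across the table from the switch; origin under its centre; leave alone
- paint: paint jar 60 mm across, 75 mm high, behind the fence; leave alone
- tape: roll of tape 84 mm across, 30 mm high, lying behind the fence; leave alone
- brushpot: brush pot 72 mm across, 90 mm high (brushes to 170 mm), at the side; leave alone
- gourd: bottle gourd 102 mm across, 200 mm high, standing at the side; leave alone
Mind the look-alikes: they are no part of the job. What is meant by the sander is not red, and is the smaller of those in its own colour.

How it is judged:
By the outcome, as a careful person would: the job done as asked, in the order asked, and still so for the second after the job is handed in, with the robot touching nothing.
It also fails if it takes over 72 s, if anything falls off the work surface, if the arm or the gripper's body presses on something with over 40 N, if the wrist force passes 120 N, or if a joint passes its speed limit or range.

## Working session

There is one attempt and no reset: what is moved stays moved. The work goes in short steps, Python scripts to look and compute and a tool call to move; the robot and the scene stay as the last step left them, time stands still between calls to the robot, and variables do not carry over. Pictures are saved under pics/ and viewed, at most 10 in all, crops included, and the job is handed in when it is done.

Besides the shell and the picture viewer there is one more tool, called after ">>>" as name([rows], argument=value, ...), one row to a line, values as JSON. jog_arm: Moves the arm, as the interface text tells. Its arguments: {"type":"object","properties":{"targets":{"type":"array","items":{"type":"array"}},"fingers":{"type":"number"}},"required":["targets"]}

```bash
ls; mkdir -p pics
python3 - <<'E'
from plant import env
import cv2,numpy as np
s=env.sense();print(s)
ims=[]
for c in ["scene","side"]:
    d=env.get_image(c);cv2.imwrite(f"pics/{c}0.png",d["pixels"])
    print(c,d["vertical_fov"],d["cx"],d["cy"],np.round(d["R"],4).tolist(),np.round(d["t"],4).tolist())
    for t in ["drill","bit","plinth","mark","sander","switch","switch_tip","switch_base","jar","tin"]:
        print(t,[(round(r["score"],2),np.round(r["location"]).tolist(),int(r["pixels"].sum())) for r in env.cut_out(c,t)])
E
```

```text
pics
{'clock': 0.0, 'q': array([ 6.51114423e+01,  2.75494559e+01,  9.14940883e+01, -4.69853382e-04,
        6.10258385e+01, -2.66993449e+00]), 'joint_vel': array([ 0.02669639, -0.00061471, -0.01436685,  0.00524245, -0.06476344,
        0.03137612]), 'tau': array([-3.79534846e-03, -9.50657344e+01, -4.30175900e+01, -6.01605479e-04,
        1.22772137e-02, -1.47174010e-04]), 'ee_pos': array([0.24560025, 0.60136727, 0.23067471]), 'tool_rot': array([-1.79930673e+02, -2.82168291e-03,  1.57781603e+02]), 'contact_force': array([ 0.9592302 ,  0.88713995, -1.15300297]), 'moment': array([ 0.03833579, -0.04143214,  0.00681494]), 'finger_force': 0.0, 'opening': 0.08568460371985642}
scene 54.28864453909887 314.9208778186763 200.2915052740665 [[0.6544, 0.7561, -0.0078], [0.5532, -0.4857, -0.6768], [-0.5155, 0.4386, -0.7362]] [-0.3512, -0.2307, 1.3836]
drill [(0.8, [346.0, 255.0], 5159)]
bit []
plinth [(0.89, [371.0, 204.0], 1224)]
mark [(0.95, [372.0, 202.0], 1210)]
sander [(0.7, [224.0, 213.0], 1686), (0.64, [322.0, 164.0], 701), (0.58, [279.0, 244.0], 1279), (0.3, [391.0, 247.0], 689)]
switch []
switch_tip [(0.29, [278.0, 244.0], 1270), (0.28, [308.0, 195.0], 418)]
switch_base [(0.96, [408.0, 150.0], 441)]
jar [(0.84, [307.0, 196.0], 406)]
tin [(0.65, [164.0, 277.0], 1625), (0.31, [453.0, 171.0], 1039)]
side 54.99427930467077 324.1660135858244 196.07382902850455 [[0.8902, -0.4557, 0.0015], [-0.315, -0.6178, -0.7204], [0.3292, 0.6408, -0.6935]] [-0.4758, 0.2405, 1.076]
drill [(0.59, [375.0, 192.0], 3153)]
bit []
plinth [(0.84, [317.0, 191.0], 1224)]
mark []
sander [(0.85, [260.0, 199.0], 801), (0.58, [340.0, 244.0], 870), (0.53, [446.0, 281.0], 1477)]
switch [(0.47, [264.0, 133.0], 75)]
switch_tip [(0.48, [319.0, 185.0], 1202), (0.47, [261.0, 133.0], 68), (0.29, [297.0, 215.0], 360)]
switch_base [(0.71, [268.0, 146.0], 274)]
jar [(0.86, [299.0, 214.0], 327), (0.68, [318.0, 188.0], 1303)]
tin [(0.78, [374.0, 324.0], 1322)]
```

```bash
cat > h.py <<'E'
import numpy as np,cv2
def cam(d):
    f=200/np.tan(np.radians(d["vertical_fov"]/2));return f,d["cx"],d["cy"],np.array(d["R"]),np.array(d["t"])
def proj(d,X):
    f,cx,cy,R,t=cam(d);c=np.atleast_2d(X)@R.T+t;return np.c_[cx+f*c[:,0]/c[:,2],cy+f*c[:,1]/c[:,2]]
def ray(d,uv,z):
    f,cx,cy,R,t=cam(d);o=-R.T@t;uv=np.atleast_2d(uv)
    v=np.c_[(uv[:,0]-cx)/f,(uv[:,1]-cy)/f,np.ones(len(uv))]@R
    return o+v*((z-o[2])/v[:,2])[:,None]
E
python3 - <<'E'
import cv2
a=cv2.imread("pics/scene0.png")[110:335,120:500];b=cv2.imread("pics/side0.png")[110:360,180:520]
cv2.imwrite("pics/a.png",cv2.resize(a,(800,474),interpolation=2));cv2.imwrite("pics/b.png",cv2.resize(b,(800,588),interpolation=2))
E
```

```text
(no output)
```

View pics/a.png

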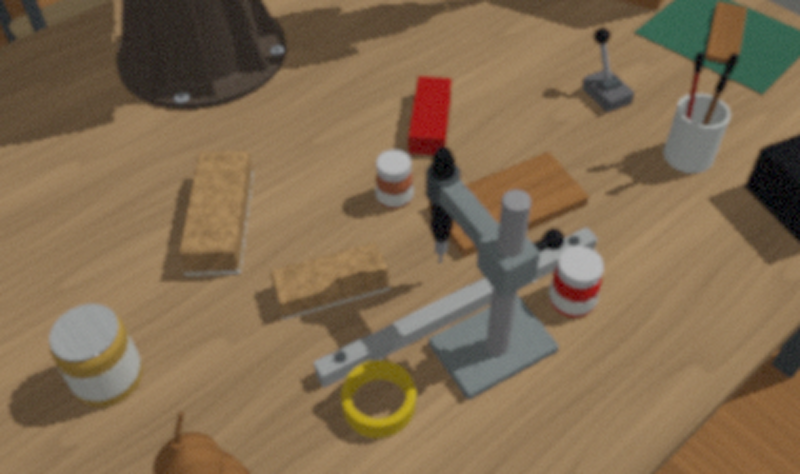

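View pics/b.png

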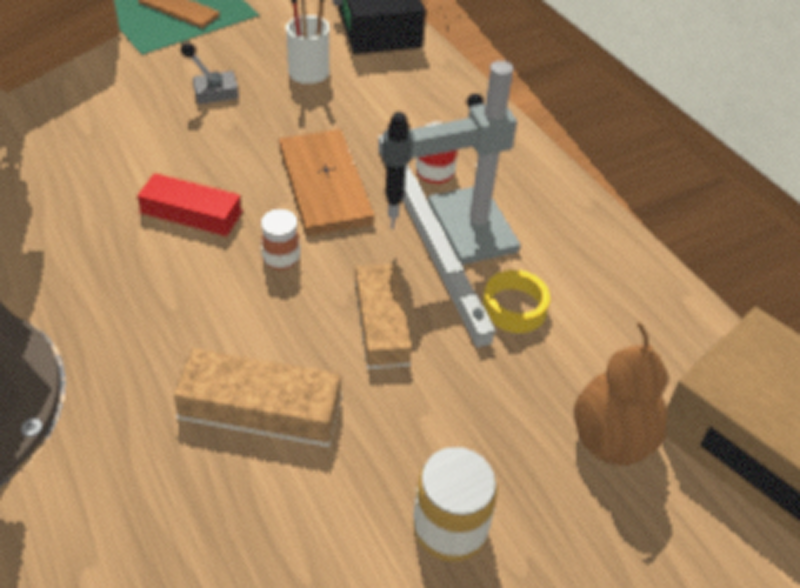

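Candidates for the sander: small cork block at scene (279,244) / side (340,244), large cork block at scene (224,213) / side (290,279), and the red block at scene (322,164) / side (260,199). The small cork one fits: it isn't red, and it's the smaller of the two cork blocks, by the fence. The switch is at scene (408,150), leaning toward the robot, and the jar is at scene (307,196). Next I'll do a coarse fit.

```bash
cat >> h.py <<'E'
from scipy.optimize import minimize,least_squares
def box(p,L,W,H,z0=0,c=(0,0)):
    x,y,a=p;P=np.array([[c[0]+i*L/2,c[1]+j*W/2,z] for i in(-1,1) for j in(-1,1) for z in(z0,z0+H)])
    ca,sa=np.cos(a),np.sin(a);return P@np.array([[ca,sa,0],[-sa,ca,0],[0,0,1]])+[x,y,0]
def cyl(p,c,r,z0,z1):
    a=np.linspace(0,2*np.pi,16);P=np.array([[c[0]+r*np.cos(t),c[1]+r*np.sin(t),z] for t in a for z in(z0,z1)])
    x,y,b=p;ca,sa=np.cos(b),np.sin(b);return P@np.array([[ca,sa,0],[-sa,ca,0],[0,0,1]])+[x,y,0]
def sil(d,parts,S=4):
    m=np.zeros((400*S,640*S),np.uint8)
    for P in parts: cv2.fillConvexPoly(m,cv2.convexHull(np.round((proj(d,P)+.5)*S).astype(np.int32)),1)
    return cv2.resize(m.astype(np.float32),(640,400),interpolation=cv2.INTER_AREA)
def fit(views,model,p0,sc=(.01,.01,.1)):
    "views: (image dict, mask, occluder mask or None)"
    def cost(u):
        p=np.array(p0)+u*sc;e=0
        for d,m,o in views:
            D=abs(sil(d,model(p))-m)
            if o is not None:D=D*~o
            e+=D.sum()/m.sum()
        return e
    u=np.zeros(3)
    for k in (1,1,.3): 
        r=minimize(cost,u,method="Nelder-Mead",options=dict(initial_simplex=u+k*np.vstack([np.zeros(3),np.eye(3)]),xatol=.005,fatol=1e-5,maxiter=150));u=r.x
    return np.array(p0)+u*sc,r.fun
def drill(p):
    return [box(p,.022,.4,.028,0,(.056,0)),cyl(p,(.13,0),.014,0,.276),box(p,.13,.03,.03,.165,(.065,0)),
     cyl(p,(0,0),.0135,.087,.23),cyl(p,(0,0),.02,.162,.198),cyl(p,(0,0),.008,.057,.087),cyl(p,(0,0),.0025,.03,.057)]
def pick(rs,uv):
    return min(rs,key=lambda r:np.hypot(*(np.array(r["location"])-uv)))
E
cat > t.py <<'E'
from h import *
from plant import env
D={c:env.get_image(c) for c in("scene","side")}
g=lambda c,t,uv:pick(env.cut_out(c,t),uv)["pixels"]
dm={"scene":g("scene","drill",(346,255)),"side":g("side","drill",(375,192))}
L={"plinth":[(371,204),(317,191)],"sander":[(279,244),(340,244)],"jar":[(307,196),(299,214)],"switch_base":[(408,150),(268,146)]}
for t,uv in L.items():
    M=[(D[c],g(c,t,u),c) for c,u in zip(D,uv)]
    print(t,[np.round(ray(d,[m.nonzero()[1].mean(),m.nonzero()[0].mean()],.02)[0],3).tolist() for d,m,c in M])
    if t in("plinth","sander"):
        b=(.1,.2,.02) if t=="plinth" else (.054,.14,.036)
        x0=ray(M[1][0],[M[1][1].nonzero()[1].mean(),M[1][1].nonzero()[0].mean()],.015)[0]
        best=[]
        for a in np.radians(range(-90,90,30)):
            best.append(fit([(d,m,cv2.dilate(dm[c].astype(np.uint8),np.ones((5,5)))>0) for d,m,c in M],lambda p:[box(p,*b)],[x0[0],x0[1],a]))
        for p,f in sorted(best,key=lambda r:r[1])[:2]: print(np.round([p[0],p[1],np.degrees(p[2])],4),f)
    if t=="jar":
        for d,m,c in M[1:]: print(fit([(d,m,None)],lambda p:[cyl(p,(0,0),.026,0,.07)],[.5,.0,0] if 0 else [*ray(d,uv[1],.035)[0][:2],0]))
for c,col,tip in (("scene",None,None),):
    pass
np.savez("dm.npz",**dm)
E
python3 t.py
```

```text
plinth [[0.591, 0.159, 0.02], [0.573, 0.12, 0.02]]
[  0.5788   0.1376 -12.8494] 0.09092710574666543
[  0.5786   0.1376 -12.9304] 0.09141048849095157
sander [[0.531, -0.131, 0.02], [0.525, -0.136, 0.02]]
[  0.5275  -0.1301 -21.5519] 0.11545180336762392
[  0.5276  -0.1301 -21.3895] 0.11614514726619761
jar [[0.451, 0.041, 0.02], [0.463, 0.044, 0.02]]
(array([0.45957291, 0.03567674, 0.08712001]), np.float64(0.21732522796352582))
switch_base [[0.507, 0.432, 0.02], [0.515, 0.436, 0.02]]
```

Run:
```python
import cv2
a=cv2.imread("pics/scene0.png")[170:300,260:420];b=cv2.imread("pics/side0.png")[130:260,290:450]
import numpy as np
cv2.imwrite("pics/c.png",np.hstack([cv2.resize(x,(400,325),interpolation=2) for x in(a,b)]))
```

```text
(no output)
```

View pics/c.png

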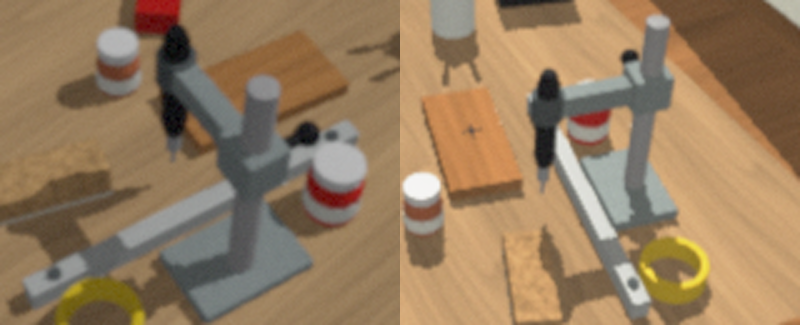

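Both views show the bit tip at scene (329,234) / side (347,207), column top at scene (365,204) / side (393,139), and the right fence end at scene (270,282) / side (382,251). The small cork block is by the fence at side (340,244), and the mark is at side (319,182).

```bash
cat > t2.py <<'E'
from h import *
from plant import env
D={c:env.get_image(c) for c in("scene","side")}
C={"scene":[((329.2,234),(0,0,.03)),((364.8,204.4),(.13,0,.276)),((270.2,282.4),(.045,-.2,.028)),((274.8,288),(.067,-.2,.028))],
"side":[((346.8,206.8),(0,0,.03)),((392.8,138.8),(.13,0,.276)),((382.4,251.2),(.045,-.2,.028)),((388.8,248),(.067,-.2,.028))]}
def W(p,X):
    ca,sa=np.cos(p[2]),np.sin(p[2]);return np.array([p[0]+ca*X[0]-sa*X[1],p[1]+sa*X[0]+ca*X[1],X[2]])
def res(p): return np.concatenate([proj(D[c],W(p,X))[0]-uv for c in C for uv,X in C[c]])
r=least_squares(res,[.6,0,-.2],loss="soft_l1");print(r.x,np.degrees(r.x[2]));print(np.round(res(r.x).reshape(-1,2),1).tolist())
print("mark",ray(D["side"],(318.8,182),.02))
# lever knob
k=[(120+601*.475,110+35*.475),(180+188*.425,110+48*.425)]
f=lambda X:np.concatenate([proj(D["scene"],X)[0]-k[0],proj(D["side"],X)[0]-k[1]])
q=least_squares(f,[.5,.43,.09]);print("knob",q.x,q.fun)
# switch base fit
V=[(D["scene"],(408,150)),(D["side"],(268,146))]
V=[(d,pick(env.cut_out(c,"switch_base"),u)["pixels"],None) for (d,u),c in zip(V,D)]
for a in(-.5,0,.5,1): print(fit(V[:],lambda p:[box(p,.07,.05,.025)],[.512,.434,a]))
for c,uv,n in (("scene",(307,196),"jar"),("scene",(164,277),"tin")):
    m=pick(env.cut_out(c,n),uv); R=(.026,.07) if n=="jar" else (.04,.1)
    print(n,fit([(D[c],m["pixels"],None)],lambda p:[cyl(p,(0,0),R[0],0,R[1])],[*ray(D[c],uv,R[1]/2)[0][:2],0]))
# red block, big cork
print("red",ray(D["scene"],(120+432*.475,110+115*.475),.03),"big",ray(D["scene"],(120+218*.475,110+205*.475),.03))
E
python3 t2.py
```

```text
[ 0.60943287 -0.01126534 -0.18462399] -10.578175333367902
[[0.3, 0.6], [1.1, -0.4], [-0.9, -1.4], [-1.5, -0.1], [-0.5, -0.3], [-0.2, -1.5], [0.7, -0.4], [1.2, 1.1]]
mark [[0.58814116 0.14611915 0.02      ]]
knob [0.48378566 0.43174257 0.09485257] [ 0.02021732 -0.05252949  0.02691281  0.06075959]
(array([ 0.51616328,  0.42401456, -0.15884308]), np.float64(0.553085206783863))
(array([ 0.51665829,  0.42449661, -0.19418081]), np.float64(0.5521335150439486))
(array([ 0.51636722,  0.4238347 , -0.19846249]), np.float64(0.5507521974306964))
(array([0.51473372, 0.42437862, 0.83708385]), np.float64(0.8292774185823755))
jar (array([0.46097924, 0.03352128, 0.13199045]), np.float64(0.08246145374449339))
tin (array([ 0.46068043, -0.40508698,  0.05811394]), np.float64(0.0647784412319296))
red [[0.39551905 0.16533732 0.03      ]] big [[ 0.33863653 -0.17256005  0.03      ]]
```

>>> jog_arm([
  [[0,0,0],[0,0,0.156]],
  [[0,0,0],[0,0,0.156]],
  [[0,0,0],[0,0,0.156]],
  [[0,0,0],[0,0,0.156]],
  [[0,0,0],[0,0,0.156]],
  [[0,0,0],[0,0,0.156]],
  [[0,0,0],[0,0,0.156]],
  [[0,0,0],[0,0,0.156]],
  [[0,0,0],[0,0,0.156]],
  [[0,0,0],[0,0,0.156]],
], fingers=8.5)

```text
clock: 3.25
ee_pos: [0.2458, 0.6017, 0.2313]
tool_rot: [-180.0, 0.0, 68.1]
contact_force: [-0.2, -0.2, -0.6]
opening: 0.085
finger_force: 0.0
```

```bash
cat >> h.py <<'E'
from scipy.spatial.transform import Rotation as Ro
def go(s,xyz,rpy=None):
    "shift (cm) in present tool axes, and turn (rad, tool axes)"
    R=Ro.from_euler("xyz",s["tool_rot"],degrees=True)
    sh=R.inv().apply(np.array(xyz)-s["ee_pos"])*100
    tn=np.zeros(3) if rpy is None else (R.inv()*Ro.from_euler("xyz",rpy,degrees=True)).as_rotvec()
    return np.round(sh,2),np.round(tn,3)
P=np.array([.6094,-.0113,-.1846])
def dw(x,y,z=0):
    c,s=np.cos(P[2]),np.sin(P[2]);return np.array([P[0]+c*x-s*y,P[1]+s*x+c*y,z])
def wd(X):
    c,s=np.cos(P[2]),np.sin(P[2]);a,b=X[0]-P[0],X[1]-P[1];return np.array([c*a+s*b,-s*a+c*b])
E
cat > g.py <<'E'
import sys
from h import *
from plant import env
s=env.sense();print(round(float(s["clock"]),2),np.round(s["ee_pos"],4),np.round(s["tool_rot"],2),"F",np.round(s["contact_force"],1),"op",round(float(s["opening"]),4))
print(go(s,*eval(sys.argv[1])))
E
python3 g.py "((.5275,-.1301,.22),(180,0,68.5))"
```

```text
3.25 [0.2458 0.6017 0.2313] [-180.      0.     68.11] F [-0.2 -0.2 -0.6] op 0.085
(array([-57.4 ,  53.43,   1.13]), array([-0.   ,  0.   , -0.007]))
```

>>> jog_arm([
  [[-3.6,3.3,0],[0,0,0]],
  [[-3.6,3.3,0],[0,0,0]],
  [[-3.6,3.3,0],[0,0,0]],
  [[-3.6,3.3,0],[0,0,0]],
  [[-3.6,3.3,0],[0,0,0]],
  [[-3.6,3.3,0],[0,0,0]],
  [[-3.6,3.3,0],[0,0,0]],
  [[-3.6,3.3,0],[0,0,0]],
  [[-3.6,3.3,0],[0,0,0]],
])

```text
clock: 4.38
ee_pos: [0.4031, 0.1897, 0.2316]
tool_rot: [180.0, -0.0, 68.4]
contact_force: [1.1, -0.8, -0.7]
opening: 0.0851
finger_force: 0.0
```

```bash
cat > w.py <<'E'
import sys
from h import *
from plant import env
d=env.get_image(sys.argv[1]);cv2.imwrite(f"pics/{sys.argv[2]}.png",d["pixels"])
import pickle;pickle.dump(d,open(f"pics/{sys.argv[2]}.pkl","wb"))
R,t=np.array(d["R"]),np.array(d["t"]);print("cam at",np.round(-R.T@t,3),"fov",d["vertical_fov"])
for n,X in dict(bit=dw(0,0,.03),mark=dw(-.05,.15,.02),sander=[.5275,-.13,.036],fr=dw(.045,-.2,.028),fl=dw(.045,.2,.028)).items(): print(n,np.round(proj(d,X)[0]))
E
python3 w.py wrist w1; python3 g.py "((.5275,-.1301,.22),(180,0,68.5))"
```

```text
cam at [0.429 0.255 0.374] fov 70.03462033710593
bit [520. 254.]
mark [473. 149.]
sander [482. 343.]
fr [550. 364.]
fl [559.  91.]
4.42 [0.4045 0.1858 0.2315] [1.7992e+02 6.0000e-02 6.8380e+01] F [ 2.2 -0.9  0.4] op 0.0852
(array([-24.83,  23.08,   1.21]), array([ 0.001,  0.001, -0.002]))
```

```bash
python3 -c "
import cv2
a=cv2.imread('pics/w1.png')[60:385,240:640];cv2.imwrite('pics/w1c.png',cv2.resize(a,(738,600),interpolation=2))"
```

```text
(no output)
```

View pics/w1c.png

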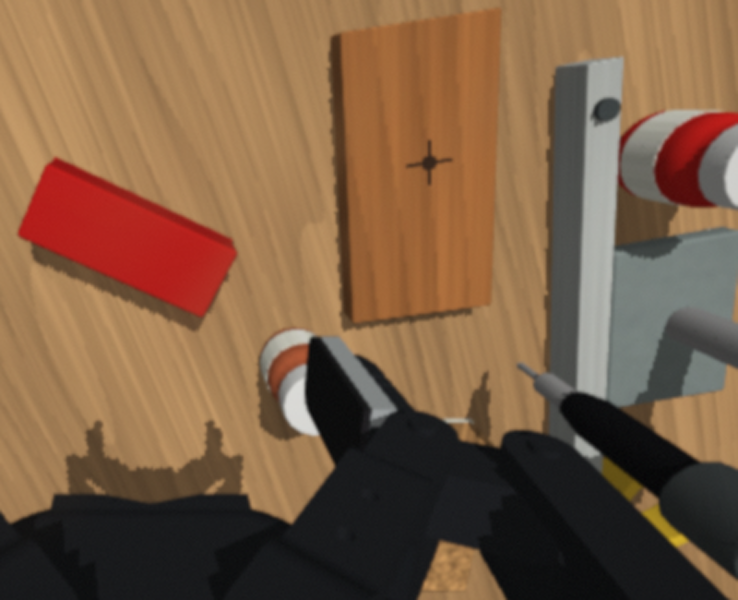

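The wrist view shows the mark at (472.5,148), bit tip at (521,258), plinth top corners at (424,80), (511,65), (506,225) and (431,234), and the fence's far-left front-top corner at (560,94). The jar is standing at (402,265), clear of everything.

```bash
cat > t3.py <<'E'
from h import *
import pickle
d=pickle.load(open("pics/w1.pkl","rb"))
q=lambda uv:np.array(uv)/1.845+[240,60]
c=[ray(d,q(u),.02)[0] for u in((340,36),(500,10),(490,304),(353,322))]
print("corners",np.round(c,4).tolist())
for a,b in((0,1),(1,2),(2,3),(3,0)): v=c[b]-c[a];print(np.linalg.norm(v).round(4),np.degrees(np.arctan2(v[1],v[0])).round(1))
m=ray(d,q((429,162)),.02)[0];t=ray(d,q((518,366)),.03)[0];f1=ray(d,q((590,63)),.028)[0];f2=ray(d,q((578,448)),.028)[0]
v=f1-f2
print("mark",m,"bit",t,"f1",f1,"f2",f2,"fence yaw",np.degrees(np.arctan2(v[1],v[0]))-90)
print("drill frame: f1",wd(f1),"bit",wd(t),"mark",wd(m),"f2",wd(f2))
E
python3 t3.py
```

```text
corners [[0.5534, 0.245, 0.02], [0.6497, 0.2229, 0.02], [0.6044, 0.0307, 0.02], [0.5086, 0.0536, 0.02]]
0.0988 -12.9
0.1975 -103.3
0.0985 166.5
0.1966 76.8
mark [0.58707855 0.14718368 0.02      ] bit [ 0.60855119 -0.01873371  0.03      ] f1 [0.69077249 0.17275563 0.028     ] f2 [ 0.6392638  -0.10759024  0.028     ] fence yaw -10.410991550208038
drill frame: f1 [0.04620593 0.19586467] bit [ 0.00053009 -0.00746321] mark [-0.05103241  0.15169382] f2 [ 0.0470308  -0.08917264]
```

>>> jog_arm([
  [[-4.1,3.8,0],[0,0,0]],
  [[-4.1,3.8,0],[0,0,0]],
  [[-4.1,3.8,0],[0,0,0]],
  [[-4.1,3.8,0],[0,0,0]],
  [[-4.1,3.8,0],[0,0,0]],
  [[-4.1,3.8,1],[0,0,0]],
  [[0,0,0],[0,0,0]],
])

```text
clock: 5.3
ee_pos: [0.525, -0.1247, 0.2206]
tool_rot: [180.0, 0.0, 68.2]
contact_force: [-0.2, 1.2, -0.4]
opening: 0.0847
finger_force: 0.0
```

```bash
python3 w.py wrist w2;  python3 g.py "((.5275,-.1301,.10),(180,0,68.5))"
```

```text
cam at [ 0.551 -0.06   0.363] fov 70.03462033710593
bit [355.  47.]
mark [ 277. -110.]
sander [325. 178.]
fr [417. 213.]
fl [ 369. -215.]
5.35 [ 0.5241 -0.1229  0.2208] [-179.96    0.     68.24] F [-0.1 -0.  -1. ] op 0.085
(array([-0.54,  0.59, 12.08]), array([-0.001,  0.   , -0.005]))
```

View pics/w2.png

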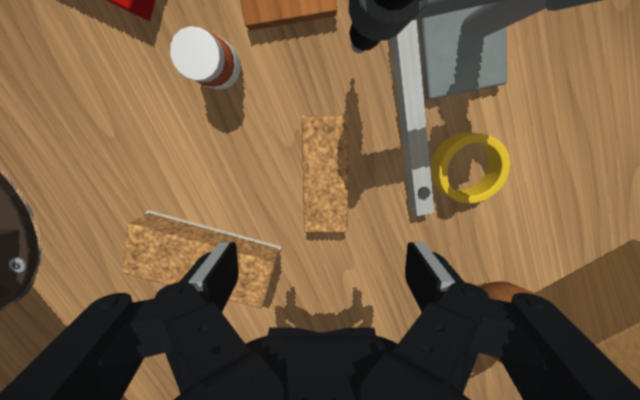

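The picture confirms the small cork block, unobstructed at (325,175). The large one is at (200,258). I'm descending to grasp it.

>>> jog_arm([
  [[-0.5,0.6,4],[0,0,0]],
  [[0,0,4],[0,0,0]],
  [[0,0,4],[0,0,0]],
  [[0,0,4],[0,0,0]],
  [[0,0,3],[0,0,0]],
  [[0,0,2],[0,0,0]],
  [[0,0,0],[0,0,0]],
])

```text
clock: 6.22
ee_pos: [0.5267, -0.127, 0.0105]
tool_rot: [-179.9, 0.0, 68.5]
contact_force: [-0.2, 0.8, -0.6]
opening: 0.085
finger_force: 0.0
```

>>> jog_arm([
  [[0,0,0],[0,0,0]],
  [[0,0,0],[0,0,0]],
  [[0,0,0],[0,0,0]],
  [[0,0,0],[0,0,0]],
  [[0,0,0],[0,0,0]],
  [[0,0,0],[0,0,0]],
], fingers=3)

```text
clock: 6.98
ee_pos: [0.5285, -0.1283, 0.0127]
tool_rot: [179.9, -0.0, 68.4]
contact_force: [-2.1, 3.0, 10.7]
opening: 0.0529
finger_force: 62.6
```

```bash
python3 g.py "((.503,-.25,.04),)"
```

```text
6.97 [ 0.5285 -0.1283  0.0127] [ 1.799e+02 -2.000e-02  6.840e+01] F [-2.1  3.  10.7] op 0.0529
(array([-12.25,   2.12,  -2.73]), array([0., 0., 0.]))
```

>>> jog_arm([
  [[0,0,-1.5],[0,0,0]],
  [[0,0,-1.5],[0,0,0]],
  [[-2.5,0.4,0],[0,0,0]],
  [[-3.5,0.6,0],[0,0,0]],
  [[-3.5,0.6,0],[0,0,0]],
  [[-2.5,0.4,0],[0,0,0]],
  [[0,0,0],[0,0,0]],
  [[0,0,1.2],[0,0,0]],
  [[0,0,1.2],[0,0,0]],
  [[0,0,0.5],[0,0,0]],
])

```text
clock: 8.22
ee_pos: [0.5018, -0.2463, 0.0119]
tool_rot: [-179.9, -0.0, 68.5]
contact_force: [-16.3, 8.8, 99.4]
opening: 0.0528
finger_force: 78.0
```

>>> jog_arm([
  [[0,0,0],[0,0,0]],
  [[0,0,0],[0,0,0]],
  [[0,0,0],[0,0,0]],
  [[0,0,0],[0,0,0]],
], fingers=8)

```text
clock: 8.72
ee_pos: [0.5023, -0.2472, 0.0122]
tool_rot: [-180.0, 0.0, 68.4]
contact_force: [-0.1, 0.2, 0.4]
opening: 0.0799
finger_force: 0.0
```

>>> jog_arm([
  [[0,0,-2],[0,0,0]],
  [[0,0,-4],[0,0,0]],
  [[0,0,-5],[0,0,0]],
  [[0,0,-5],[0,0,0]],
  [[0,0,0],[0,0,0]],
])

```text
clock: 9.35
ee_pos: [0.5042, -0.2484, 0.1761]
tool_rot: [179.6, 0.1, 68.4]
contact_force: [-0.3, 0.1, -0.9]
opening: 0.08
finger_force: 0.0
```

```bash
python3 w.py side s1; python3 g.py "(dw(-.16,.14,.17),(180,0,169.4))"; python3 -c "
from h import *
print(dw(-.16,.14),dw(-.16,.22),dw(-.005,.3))"
```

```text
cam at [ 0.145 -0.758  0.92 ] fov 54.99427930467077
bit [346. 207.]
mark [319. 182.]
sander [342. 239.]
fr [383. 251.]
fl [340. 167.]
9.4 [ 0.5031 -0.2478  0.174 ] [1.798e+02 3.000e-02 6.840e+01] F [-0.4 -0.1 -0.9] op 0.0803
(array([ 36.58, -17.21,   0.33]), array([ 0.002,  0.003, -1.763]))
[0.47781591 0.1556899  0.        ] [0.49250018 0.23433068 0.        ] [0.65955095 0.28452069 0.        ]
```

>>> jog_arm([
  [[0,0,0],[0,0,-0.176]],
  [[0,0,0],[0,0,-0.176]],
  [[0,0,0],[0,0,-0.176]],
  [[0,0,0],[0,0,-0.176]],
  [[0,0,0],[0,0,-0.176]],
  [[0,0,0],[0,0,-0.176]],
  [[0,0,0],[0,0,-0.176]],
  [[0,0,0],[0,0,-0.176]],
  [[0,0,0],[0,0,-0.176]],
  [[0,0,0],[0,0,-0.176]],
], fingers=8)

```text
clock: 10.65
ee_pos: [0.5014, -0.2469, 0.1708]
tool_rot: [180.0, -0.1, 169.6]
contact_force: [0.0, 0.7, -0.1]
opening: 0.0798
finger_force: 0.0
```

```bash
python3 g.py "(dw(-.133,.14,.17),(180,0,169.4))"; python3 -c "
from h import *
import pickle
d=pickle.load(open('pics/s1.pkl','rb'))
cv2.imwrite('pics/s1c.png',cv2.resize(d['pixels'][130:330,230:470],(720,600),interpolation=2))
print(((proj(d,[.503,-.248,.036])[0])-[230,130])*3)"
```

```text
10.65 [ 0.5014 -0.2469  0.1708] [ 1.7995e+02 -1.3000e-01  1.6957e+02] F [ 0.   0.7 -0.1] op 0.0798
(array([ 6.91, 39.16,  0.13]), array([ 0.001, -0.002,  0.003]))
[375.10973225 426.40706302]
```

View pics/s1c.png

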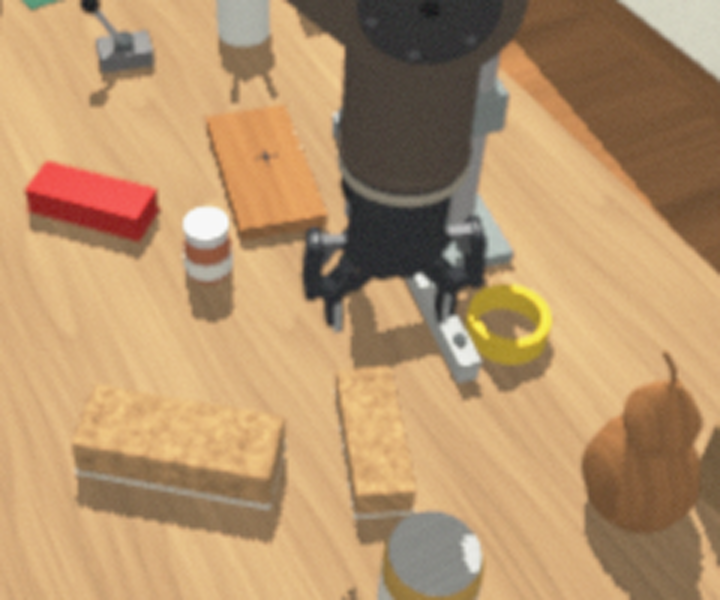

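The sander lies flat at crop (375,435) = side (355,275), well off the plinth's path. Nothing else has moved.

>>> jog_arm([
  [[3.5,2,0],[0,0,0]],
  [[3.4,4,0],[0,0,0]],
  [[0,5,0],[0,0,0]],
  [[0,5,0],[0,0,0]],
  [[0,5,0],[0,0,0]],
  [[0,5,0],[0,0,0]],
  [[0,5,0],[0,0,0]],
  [[0,5,0],[0,0,0]],
  [[0,3.2,0],[0,0,0]],
  [[0,0,0],[0,0,0]],
])

```text
clock: 11.9
ee_pos: [0.5071, 0.1525, 0.1709]
tool_rot: [-180.0, -0.1, 169.4]
contact_force: [0.5, -1.4, -0.1]
opening: 0.0799
finger_force: 0.0
```

```bash
python3 g.py "(dw(-.133,.14,.010),(180,0,169.4))"; python3 -c "
from h import *
print(dw(-.08,.1))"
```

```text
11.9 [0.5071 0.1525 0.1709] [-1.7997e+02 -9.0000e-02  1.6939e+02] F [ 0.5 -1.4 -0.1] op 0.0799
(array([ 0.21, -0.22, 16.09]), array([-0.001, -0.002, -0.   ]))
[0.54911455 0.10168524 0.        ]
```

>>> jog_arm([
  [[0,0,4],[0,0,0]],
  [[0.2,-0.2,4],[0,0,0]],
  [[0,0,4],[0,0,0]],
  [[0,0,3],[0,0,0]],
  [[0,0,1],[0,0,0]],
  [[0,0,0.2],[0,0,0]],
  [[0,0,0],[0,0,0]],
])

```text
clock: 12.78
ee_pos: [0.5057, 0.149, 0.011]
tool_rot: [180.0, 0.0, 169.2]
contact_force: [-0.4, -0.8, -0.3]
opening: 0.08
finger_force: 0.0
```

>>> jog_arm([
  [[0,0,0.3],[0,0,0]],
  [[0,0,0.2],[0,0,0]],
  [[0,0,0],[0,0,0]],
])

```text
clock: 13.15
ee_pos: [0.5054, 0.1491, 0.0054]
tool_rot: [180.0, 0.0, 169.2]
contact_force: [-0.0, -0.0, 0.2]
opening: 0.0799
finger_force: 0.0
```

>>> jog_arm([
  [[0,0,0.2],[0,0,0]],
  [[0,0,0.2],[0,0,0]],
  [[0,0,0],[0,0,0]],
])

```text
clock: 13.52
ee_pos: [0.5052, 0.1491, 0.0011]
tool_rot: [-180.0, -0.0, 169.2]
contact_force: [-0.1, -0.3, 0.4]
opening: 0.08
finger_force: 0.0
```

>>> jog_arm([
  [[0,0,0.2],[0,0,0]],
  [[0,0,0],[0,0,0]],
])

```text
clock: 13.78
ee_pos: [0.5052, 0.1491, -0.0009]
tool_rot: [-180.0, -0.0, 169.2]
contact_force: [0.3, 0.3, -0.4]
opening: 0.0798
finger_force: 0.0
```

>>> jog_arm([
  [[-0.6,0,0],[0,0,0]],
  [[-0.6,0,0],[0,0,0]],
  [[-0.6,0,0],[0,0,0]],
  [[-0.6,0,0],[0,0,0]],
  [[-0.6,0,0],[0,0,0]],
  [[-0.6,0,0],[0,0,0]],
  [[-0.6,0,0],[0,0,0]],
  [[-0.6,0,0],[0,0,0]],
  [[-0.3,0,0],[0,0,0]],
  [[-0.2,0,0],[0,0,0]],
])

```text
clock: 15.02
ee_pos: [0.5574, 0.1391, -0.0007]
tool_rot: [-180.0, -0.0, 169.2]
contact_force: [-2.6, 0.8, 1.5]
opening: 0.0799
finger_force: 1.3
```

>>> jog_arm([
  [[-0.2,0,0],[0,0,0]],
  [[-0.2,0,0],[0,0,0]],
  [[0,0,0],[0,0,0]],
])

```text
clock: 15.4
ee_pos: [0.5617, 0.1385, -0.0007]
tool_rot: [180.0, 0.0, 169.2]
contact_force: [-0.1, 1.4, -0.6]
opening: 0.08
finger_force: 0.0
```

```bash
python3 g.py "(dw(-.066,.14,-.001),(180,0,169.4))"; python3 w.py wrist w3
```

```text
15.4 [ 0.5617  0.1385 -0.0007] [1.7999e+02 3.0000e-02 1.6924e+02] F [-0.1  1.4 -0.6] op 0.08
(array([-0.84,  0.16,  0.03]), array([ 0.   ,  0.001, -0.003]))
cam at [0.492 0.151 0.142] fov 70.03462033710593
bit [ 57. 405.]
mark [346. 309.]
sander [-288.  319.]
fr [-269.  462.]
fl [432. 460.]
```

View pics/w3.png

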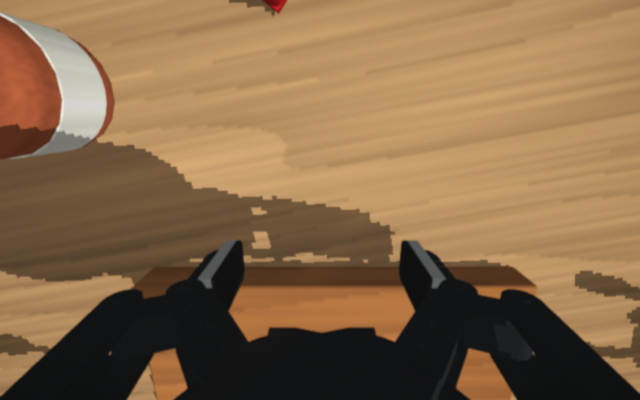

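The wrist view shows both fingertips (225,250) and (415,250) against the plinth's long edge. It's square to the fingers and still sliding freely. I'll continue to the fence.

>>> jog_arm([
  [[-0.2,0,0],[0,0,0]],
  [[-0.2,0,0],[0,0,0]],
  [[-0.2,0,0],[0,0,0]],
  [[0,0,0],[0,0,0]],
])

```text
clock: 15.95
ee_pos: [0.5676, 0.1373, -0.0007]
tool_rot: [180.0, 0.0, 169.2]
contact_force: [0.0, -0.4, 0.1]
opening: 0.0797
finger_force: 0.0
```

>>> jog_arm([
  [[-0.2,0,0],[0,0,0]],
  [[-0.1,0,0],[0,0,0]],
  [[0,0,0],[0,0,0]],
])

```text
clock: 16.32
ee_pos: [0.5692, 0.1368, -0.0008]
tool_rot: [-180.0, -0.1, 169.2]
contact_force: [-6.7, 2.2, 4.9]
opening: 0.08
finger_force: 3.5
```

>>> jog_arm([
  [[-0.1,0,0],[0,0,0]],
  [[-0.1,0,0],[0,0,0]],
  [[0,0,0],[0,0,0]],
])

```text
clock: 16.7
ee_pos: [0.5692, 0.1365, -0.001]
tool_rot: [-179.9, -0.3, 169.3]
contact_force: [-16.1, 5.7, 12.5]
opening: 0.0798
finger_force: 8.3
```

>>> jog_arm([
  [[1,0,0],[0,0,0]],
  [[2,0,-1],[0,0,0]],
  [[0,0,-4],[0,0,0]],
  [[0,0,-5],[0,0,0]],
  [[0,0,-2],[0,0,0]],
  [[0,0,0],[0,0,0]],
])

```text
clock: 17.45
ee_pos: [0.5439, 0.1422, 0.1209]
tool_rot: [179.9, 0.2, 169.2]
contact_force: [0.4, 0.6, -0.8]
opening: 0.0798
finger_force: 0.0
```

```bash
python3 w.py wrist w4; python3 w.py side s2; python3 g.py "(dw(-.005,.28,.12),(180,0,79.4))"
```

```text
cam at [0.473 0.155 0.263] fov 70.03462033710593
bit [176. 293.]
mark [334. 239.]
sander [ 10. 239.]
fr [-17. 331.]
fl [384. 329.]
cam at [ 0.145 -0.758  0.92 ] fov 54.99427930467077
bit [346. 207.]
mark [319. 182.]
sander [342. 239.]
fr [383. 251.]
fl [340. 167.]
17.55 [0.5424 0.142  0.1189] [-180.      0.    169.24] F [0.  0.5 0.1] op 0.0802
(array([-8.85, 14.19, -0.11]), array([0.   , 0.   , 1.568]))
```

```bash
python3 - <<'E'
from h import *
import pickle
d=pickle.load(open("pics/s2.pkl","rb"))
for n,uv,z in(("brush",(311,131),.045),("paint",(180+437*.425,110+160*.425),.04)):
    X=ray(d,uv,z)[0];print(n,X,wd(X))
E
python3 -c "
import cv2
cv2.imwrite('pics/w4c.png',cv2.imread('pics/w4.png'))"
```

```text
brush [0.68423626 0.40772448 0.045     ] [-0.00334857  0.42564159]
paint [0.7328238  0.07064627 0.04      ] [0.10628528 0.10320884]
```

>>> jog_arm([
  [[0,0,0],[0,0,0.157]],
  [[0,0,0],[0,0,0.157]],
  [[0,0,0],[0,0,0.157]],
  [[0,0,0],[0,0,0.157]],
  [[0,0,0],[0,0,0.157]],
  [[0,0,0],[0,0,0.157]],
  [[0,0,0],[0,0,0.157]],
  [[0,0,0],[0,0,0.157]],
  [[0,0,0],[0,0,0.157]],
  [[0,0,0],[0,0,0.157]],
], fingers=5)

```text
clock: 18.8
ee_pos: [0.5418, 0.1418, 0.1177]
tool_rot: [-179.9, 0.1, 79.0]
contact_force: [-0.1, -0.1, -0.7]
opening: 0.0501
finger_force: 0.0
```

```bash
python3 g.py "(dw(-.010,.270,.03),(180,0,79.4))"
```

```text
18.8 [0.5418 0.1418 0.1177] [-1.7988e+02  5.0000e-02  7.8990e+01] F [-0.1 -0.1 -0.7] op 0.0501
(array([13.26,  8.37,  8.74]), array([-0.002,  0.001, -0.007]))
```

>>> jog_arm([
  [[3.3,2.1,0],[0,0,-0.007]],
  [[3.3,2.1,0],[0,0,0]],
  [[3.3,2.1,0],[0,0,0]],
  [[3.4,2.1,0],[0,0,0]],
  [[0,0,3],[0,0,0]],
  [[0,0,3],[0,0,0]],
  [[0,0,2.5],[0,0,0]],
  [[0,0,0],[0,0,0]],
])

```text
clock: 19.8
ee_pos: [0.647, 0.2568, 0.0308]
tool_rot: [-179.7, 0.2, 79.7]
contact_force: [0.5, 0.2, 0.1]
opening: 0.0503
finger_force: 0.0
```

```bash
python3 g.py "(dw(-.010,.270,.006),(180,0,79.4))"; python3 w.py wrist w5; python3 -c "
import cv2
cv2.imwrite('pics/w5c.png',cv2.imread('pics/w5.png')[100:400])"
```

```text
19.8 [0.647  0.2568 0.0308] [-1.7972e+02  1.6000e-01  7.9690e+01] F [0.5 0.2 0.1] op 0.0503
(array([-0.04,  0.24,  2.48]), array([-0.005,  0.003,  0.005]))
cam at [0.66  0.326 0.173] fov 70.03462033710593
bit [336. 547.]
mark [268. 394.]
sander [270. 643.]
fr [376. 665.]
fl [413. 346.]
```

View pics/w5c.png

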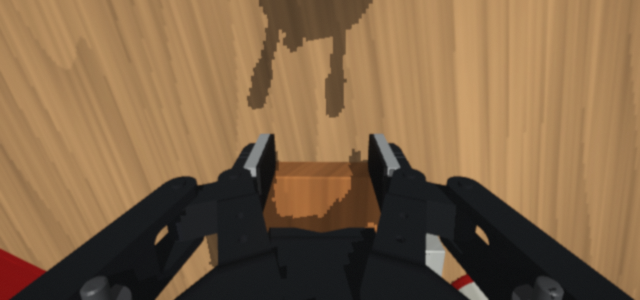

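The wrist view shows the plinth's end face between the fingers: bottom edge near row 263, top edge near row 277. The fingertips are at row 235.

Run:
```python
from h import *
import pickle
d=pickle.load(open("pics/w5.pkl","rb"))
print(wd(ray(d,(320,277),.02)[0]),wd(ray(d,(320,263),0.)[0]),wd([.647,.2568]))
```

```text
[-0.01329037  0.24401587] [-0.01345513  0.24219123] [-0.01224948  0.27044652]
```

>>> jog_arm([
  [[0,0.2,1.2],[0,0,0]],
  [[0,0,0.8],[0,0,0]],
  [[0,0,0.4],[0,0,0]],
  [[0,0,0],[0,0,0]],
])

```text
clock: 20.35
ee_pos: [0.6511, 0.2572, 0.0101]
tool_rot: [-180.0, 0.0, 79.7]
contact_force: [0.2, -0.1, 0.4]
opening: 0.05
finger_force: 0.0
```

>>> jog_arm([
  [[-0.5,0,0],[0,0,0]],
  [[-0.5,0,0],[0,0,0]],
  [[-0.6,0,0],[0,0,0]],
  [[-0.7,0.01,0],[0,0,0]],
  [[-0.8,0.01,0],[0,0,0]],
  [[-0.8,0.01,0],[0,0,0]],
  [[-0.8,0.01,0],[0,0,0]],
  [[-0.8,0.01,0],[0,0,0]],
  [[-0.8,0.01,0],[0,0,0]],
  [[-0.8,0.01,0],[0,0,0]],
])

```text
clock: 21.6
ee_pos: [0.639, 0.1867, 0.0103]
tool_rot: [-180.0, 0.0, 79.7]
contact_force: [-1.6, 4.5, 1.8]
opening: 0.0501
finger_force: 2.1
```

>>> jog_arm([
  [[-0.8,0.01,0],[0,0,0]],
  [[-0.8,0.01,0],[0,0,0]],
  [[-0.8,0.01,0],[0,0,0]],
  [[-0.8,0.01,0],[0,0,0]],
  [[-0.8,0.01,0],[0,0,0]],
  [[-0.8,0.01,0],[0,0,0]],
  [[-0.8,0.01,0],[0,0,0]],
  [[-0.8,0.01,0],[0,0,0]],
  [[-0.8,0.01,0],[0,0,0]],
  [[0,0,0],[0,0,0]],
])

```text
clock: 22.85
ee_pos: [0.6274, 0.1154, 0.0103]
tool_rot: [180.0, 0.0, 79.7]
contact_force: [-0.7, 0.5, 1.0]
opening: 0.0501
finger_force: 0.0
```

```bash
python3 g.py "(dw(-.010,.101,.006),(180,0,79.4))"; python3 w.py side s3;python3 w.py wrist w6; python3 w.py scene c3
python3 - <<'E'
import cv2,numpy as np
a=cv2.imread('pics/s3.png')[160:260,290:410];b=cv2.imread('pics/c3.png')[180:280,270:390]
cv2.imwrite('pics/m3.png',np.hstack([cv2.resize(x,(400,333),interpolation=2) for x in(a,b)]))
E
```

```text
22.85 [0.6274 0.1154 0.0103] [1.7998e+02 1.0000e-02 7.9660e+01] F [-0.7  0.5  1. ] op 0.0501
(array([-2.68, -0.45,  0.43]), array([0.   , 0.   , 0.004]))
cam at [ 0.145 -0.758  0.92 ] fov 54.99427930467077
bit [346. 207.]
mark [319. 182.]
sander [342. 239.]
fr [383. 251.]
fl [340. 167.]
cam at [0.64  0.185 0.153] fov 70.03462033710593
bit [330. 452.]
mark [232. 214.]
sander [246. 593.]
fr [383. 625.]
fl [443. 109.]
cam at [ 1.071 -0.453  0.86 ] fov 54.28864453909887
bit [329. 235.]
mark [364. 204.]
sander [275. 238.]
fr [269. 281.]
fl [399. 217.]
```

View pics/m3.png

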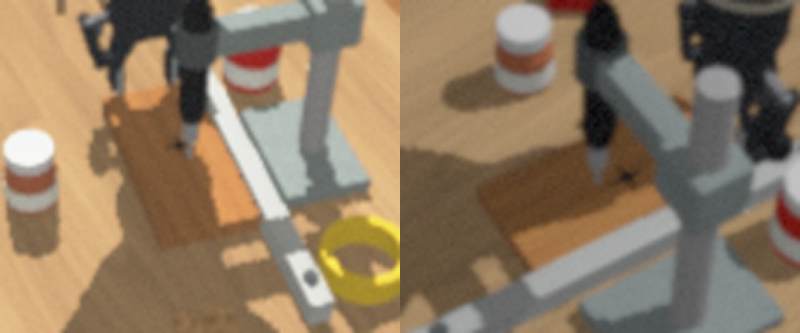

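The mark is at side (343.7,203.5) / scene (338.4,233.1), and the bit tip at side (346.7,207.1) / scene (330,235.2). The plinth lies along the fence.

Run:
```python
from h import *
import pickle
s=pickle.load(open("pics/s3.pkl","rb"));c=pickle.load(open("pics/c3.pkl","rb"))
for d,m,t in((s,(343.7,203.5),(346.7,207.1)),(c,(338.4,233.1),(330,235.2))):
    M=ray(d,m,.02)[0];T=ray(d,t,.03)[0];print("mark",wd(M),"tip",wd(T),"diff",wd(M)-wd(T))
# subpixel: dark minima near the mark
for n,d,m in(("s",s,(343.7,203.5)),("c",c,(338.4,233.1))):
    g=cv2.GaussianBlur(d["pixels"].astype(np.float32).sum(2),(0,0),1)
    u,v=map(round,m);w=g[v-5:v+6,u-5:u+6];print(n,u,v);print(np.round(w).astype(int))
```

```text
mark [-3.33176263e-05  2.48771846e-02] tip [ 0.0004778  -0.00290846] diff [-0.00051112  0.02778565]
mark [0.00162805 0.02777729] tip [0.00251032 0.00019166] diff [-0.00088227  0.02758563]
s 344 204
[[260 261 264 268 279 300 323 338 349 368 404]
 [259 257 256 257 269 296 325 343 357 379 416]
 [258 252 245 239 247 275 310 338 360 388 425]
 [257 246 233 218 214 239 281 324 361 397 434]
 [255 241 224 203 192 210 256 309 355 398 437]
 [257 244 230 213 200 213 255 305 348 389 431]
 [262 255 248 237 227 235 266 306 340 374 414]
 [268 265 261 255 249 252 272 301 324 347 380]
 [270 269 267 264 260 260 270 287 301 313 339]
 [270 269 268 267 265 262 265 273 281 290 309]
 [268 268 268 269 267 264 262 266 272 280 294]]
c 338 233
[[220 208 201 199 201 201 199 198 196 195 197]
 [215 201 192 189 191 192 191 190 191 193 196]
 [208 193 180 173 175 177 178 179 184 191 198]
 [202 188 171 156 150 153 159 167 179 191 200]
 [197 185 164 141 126 128 142 162 181 195 203]
 [192 180 162 140 124 125 142 167 190 203 209]
 [186 179 169 158 149 148 158 178 200 215 224]
 [187 186 187 187 184 181 184 197 218 237 253]
 [197 200 207 214 218 219 220 231 251 272 290]
 [210 216 227 242 254 262 266 275 291 308 321]
 [223 235 254 274 292 302 308 314 323 333 341]]
```

>>> jog_arm([
  [[-0.5,0.01,0],[0,0,0]],
  [[-0.5,0.01,0],[0,0,0]],
  [[-0.5,0.01,0],[0,0,0]],
  [[-0.5,0.01,0],[0,0,0]],
  [[-0.3,0,0],[0,0,0]],
  [[-0.2,0,0],[0,0,0]],
  [[0,0,0],[0,0,0]],
  [[0,0,0],[0,0,0]],
])

```text
clock: 24.0
ee_pos: [0.6233, 0.0916, 0.0103]
tool_rot: [180.0, 0.0, 79.7]
contact_force: [-0.7, 0.2, 0.4]
opening: 0.0502
finger_force: 0.0
```

```bash
python3 g.py "(dw(-.010,.101,.006),(180,0,79.4))"; python3 w.py side s4 >/dev/null; python3 w.py scene c4 >/dev/null
python3 - <<'E'
import cv2,numpy as np
a=cv2.imread('pics/s4.png')[180:230,318:378];b=cv2.imread('pics/c4.png')[210:260,300:360]
cv2.imwrite('pics/m4.png',np.hstack([cv2.resize(x,(400,333),interpolation=2) for x in(a,b)]))
E
```

```text
24.0 [0.6233 0.0916 0.0103] [1.7999e+02 1.0000e-02 7.9700e+01] F [-0.7  0.2  0.4] op 0.0502
(array([-0.26, -0.48,  0.43]), array([0.   , 0.   , 0.005]))
```

View pics/m4.png

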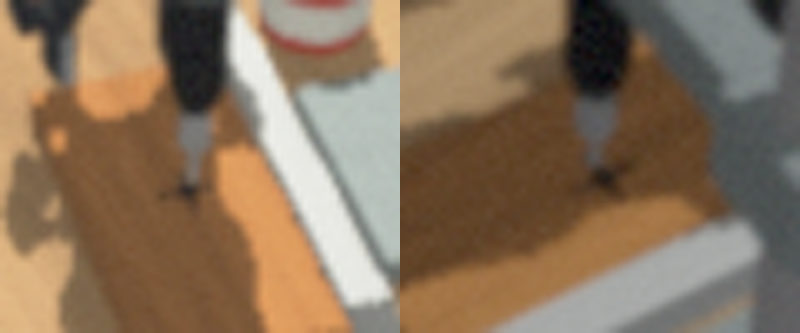

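The last picture shows the cross just under the tip: side mark (345.6,208.1) against tip (346.4,206.9), scene mark (330.3,236.6) against tip (329.1,234.8). The long edge is flush along the fence. Now the residual.

Run:
```python
from h import *
import pickle
def sub(d,m,r=4):
    g=cv2.GaussianBlur(d["pixels"].astype(np.float32).sum(2),(0,0),1)
    u,v=map(round,m);w=g[v-r:v+r+1,u-r:u+r+1];j,i=np.unravel_index(w.argmin(),w.shape)
    c=w[j-1:j+2,i-1:i+2];
    dx=(c[1,0]-c[1,2])/(2*(c[1,0]+c[1,2]-2*c[1,1]));dy=(c[0,1]-c[2,1])/(2*(c[0,1]+c[2,1]-2*c[1,1]))
    return np.array([u-r+i+dx,v-r+j+dy])
for n,m3,m4,tip in(("s",(343,203),(345.6,208),(346.4,206.9)),("c",(337.6,232.5),(330.3,236.6),(329.1,234.8))):
    d3=pickle.load(open(f"pics/{n}3.pkl","rb"));d4=pickle.load(open(f"pics/{n}4.pkl","rb"))
    a=sub(d3,m3);b=sub(d4,m4,2);A,B=ray(d3,a,.02)[0],ray(d4,b,.02)[0]
    T=ray(d4,tip,.03)[0];t2=proj(d4,[T[0],T[1],.02])[0]
    print(n,a,b,"moved",wd(B)-wd(A),"mark-tip",wd(B)-wd(T),"3:",wd(A)-wd(T),"target px",t2)
print("end from tool",wd([.6233,.0916]))
```

```text
s [342.88553803 203.22717348] [345.66220996 208.64021632] moved [ 0.00074151 -0.0263066 ] mark-tip [-0.00131178  0.00231915] 3: [-0.00205329  0.02862576] target px [346.27243606 209.04725822]
c [337.46407932 232.56764859] [330.28541017 236.44129378] moved [ 0.00125973 -0.02371522] mark-tip [-8.88873145e-05  4.02918520e-03] 3: [-0.00134862  0.02774441] target px [329.02944905 237.07379447]
end from tool [-0.0052238   0.10370309]
```

>>> jog_arm([
  [[-0.15,0,0],[0,0,0]],
  [[-0.15,0,0],[0,0,0]],
  [[0,0,0],[0,0,0]],
])

```text
clock: 24.48
ee_pos: [0.6226, 0.0885, 0.0103]
tool_rot: [-180.0, 0.0, 79.7]
contact_force: [-0.1, -1.1, -0.3]
opening: 0.0499
finger_force: 0.1
```

>>> jog_arm([
  [[2,0,0],[0,0,0]],
  [[1,0,-3],[0,0,0]],
  [[0,0,-5],[0,0,0]],
  [[0,0,-4],[0,0,0]],
  [[0,0,0],[0,0,0]],
])

```text
clock: 25.1
ee_pos: [0.6302, 0.1196, 0.1337]
tool_rot: [179.7, -0.1, 79.7]
contact_force: [-0.8, 0.8, -0.7]
opening: 0.0502
finger_force: 0.0
```

```bash
python3 g.py "(dw(-.17,-.02,.16),)"; python3 g.py "(dw(-.17,.12,.13),)"
```

```text
25.1 [0.6302 0.1196 0.1337] [ 1.7969e+02 -1.1000e-01  7.9720e+01] F [-0.8  0.8 -0.7] op 0.0502
(array([-15.15, -16.7 ,  -2.75]), array([0., 0., 0.]))
25.1 [0.6302 0.1196 0.1337] [ 1.7969e+02 -1.1000e-01  7.9720e+01] F [-0.8  0.8 -0.7] op 0.0502
(array([ -1.16, -16.65,   0.28]), array([0., 0., 0.]))
```

>>> jog_arm([
  [[0,-4,-0.5],[0,0,0]],
  [[0,-4,-0.7],[0,0,0]],
  [[0,-4.3,-0.7],[0,0,0]],
  [[-1,-4.4,-0.7],[0,0,0]],
  [[-4,0,0],[0,0,0]],
  [[-5,0,0],[0,0,0]],
  [[-5,0,0],[0,0,0]],
  [[0,0,0],[0,0,0]],
  [[0,0,0],[0,0,0]],
], fingers=0)

```text
clock: 26.22
ee_pos: [0.4369, 0.0009, 0.1559]
tool_rot: [-180.0, -0.0, 79.6]
contact_force: [-0.5, 0.2, 0.3]
opening: -0.0002
finger_force: 0.0
```

```bash
cat > t5.py <<'E'
from h import *
from plant import env
import pickle
d=env.get_image("wrist");pickle.dump(d,open("pics/w7.pkl","wb"));cv2.imwrite("pics/w7.png",d["pixels"])
print(env.sense()["ee_pos"],"pred bit",proj(d,dw(0,0,.03))[0],"pred mark",proj(d,dw(0,0,.02))[0])
for t in("bit","mark","plinth","sander","drill"):
    for r in env.cut_out("wrist",t)[:3]:
        ys,xs=r["pixels"].nonzero();print(t,round(r["score"],2),np.round(r["location"],1),len(xs),xs.min(),xs.max(),ys.min(),ys.max())
u,v=map(round,proj(d,dw(0,0,.02))[0])
g=d["pixels"].astype(int).sum(2)[v-14:v+15,u-16:u+17]
for r in range(29): print(v-14+r,"".join(f"{x:4d}" for x in g[r]))
print("cols from",u-16)
E
python3 t5.py
```

```text
[0.43694466 0.00128227 0.15598733] pred bit [501.8276434  167.97908475] pred mark [495.67059532 166.09085873]
bit 0.63 [508.  175.4] 59 502 513 171 177
mark 0.71 [619.2  36.5] 2243 599 639 0 66
mark 0.68 [481.5 160.8] 20734 422 560 69 266
plinth 0.85 [484.8 159.5] 20673 422 560 70 266
sander 0.97 [251.7  29.4] 6494 161 306 0 85
sander 0.72 [226.1 320.9] 334 205 326 278 333
sander 0.69 [417.  322.1] 220 406 426 314 333
drill 0.95 [576.5 170.2] 21577 495 639 0 335
152  327 329 328 327 325 318 313 310 313 311 305 298 295 289 291 284 276 258 280 320 340 342 340 339 342 344 341 334 327 330 331 329 323
153  331 330 332 326 325 318 313 313 311 312 306 300 295 290 288 274 224 171 209 300 337 339 335 339 344 338 337 330 328 330 331 328 326
154  331 333 331 326 324 318 313 310 314 311 305 300 292 291 286 265 196 129 200 309 340 338 335 339 344 339 341 331 330 333 331 328 324
155  331 331 331 326 321 319 312 312 312 310 310 299 291 291 288 260 172 127 212 316 342 339 338 341 345 341 338 333 330 332 331 329 325
156  328 329 330 327 319 315 311 311 313 311 305 301 288 291 289 255 157 130 227 320 
[... 2653 characters left out ...]
2
176  325 323 316 314 316 319 319 310 301 298 292 267 200 121 179 286 335 339 334 342 347 342 328 309 293 277 257 232 222 217 216 213 219
177  325 322 319 318 317 319 317 309 299 293 283 253 179 117 199 307 343 339 337 346 354 349 344 338 331 327 309 283 264 248 229 219 215
178  328 320 320 322 322 322 316 308 300 284 251 214 139 114 210 317 339 336 342 348 353 353 350 345 342 341 334 322 310 295 272 238 216
179  325 321 318 320 322 320 315 308 293 257 200 151  98 115 224 318 337 336 342 348 350 347 345 342 346 340 340 333 328 320 303 262 218
180  325 319 321 321 321 321 310 296 278 232 174 132  88 137 249 325 340 338 341 348 351 349 345 345 344 345 339 331 326 327 316 275 221
cols from 480
```

Run:
```python
from h import *
import pickle
d=pickle.load(open("pics/w7.pkl","rb"))
print(cam(d)[3].round(4).tolist(),cam(d)[0:3], (-cam(d)[3].T@cam(d)[4]))
for z in(.02,.03,.057,.087,.162): print(z,proj(d,dw(0,0,z))[0].round(1), "y-3:",proj(d,dw(0,-.005,z))[0].round(1))
g=d["pixels"].astype(int).sum(2)
for v in range(164,192): print(v,"".join(f"{x:4d}" for x in g[v,498:536]))
print("col 498..")
```

```text
[[0.9835, -0.181, 0.0004], [-0.174, -0.9447, 0.2779], [-0.0499, -0.2734, -0.9606]] (np.float64(285.446015701045), 321.3130019226549, 195.16811266046497) [0.44918619 0.06978669 0.29862224]
0.02 [495.7 166.1] y-3: [494.8 171.1]
0.03 [501.8 168. ] y-3: [500.9 173.1]
0.057 [520.9 173.8] y-3: [519.7 179.5]
0.087 [547.3 181.9] y-3: [545.9 188.3]
0.162 [659.3 216.3] y-3: [656.1 225.4]
164  143 212 290 329 346 347 340 340 338 336 338 333 328 327 326 326 329 324 328 341 355 359 359 353 353 354 356 349 348 341 340 342 340 340 334 329 331 335
165   81 145 238 312 336 333 327 326 324 328 328 323 321 324 324 329 324 326 329 344 356 358 361 354 351 349 355 351 346 345 339 345 343 339 335 333 332 335
166   64 104 183 253 273 275 272 267 270 274 283 283 292 317 324 328 327 321 330 341 358 357 362 353 353 353 352 349 339 342 347 344 342 336 335 334 337 334
167   65  79 118 153 164 164 162 162 161 171 188 198 240 307 327 326 325 326 334 348 358 363 359 354 353 354 353 349 341 341 343 345 342 336 335 334 333 335
168   64  98 139 150 158 154 155 155 152 154 161 172 232 305 328 329 327 326 340 352 357 36
[... 2986 characters left out ...]
21 214 208 204 206 203 206 203 207 199 165  90  33  33  28  28
188  355 352 354 349 348 349 345 335 329 332 334 337 336 330 331 333 345 347 346 335 316 294 273 254 233 217 209 205 204 204 202 197 159  78  34  28  33  33
189  354 354 353 352 350 350 342 333 329 332 335 334 335 332 330 335 349 358 355 351 345 340 329 307 280 255 233 219 214 208 204 196 155  73  34  35  30  28
190  355 355 352 352 350 349 341 331 330 329 334 335 335 332 331 336 348 356 357 356 352 353 345 336 324 306 288 272 251 230 218 209 173  96  42  33  26  32
191  356 355 352 350 352 349 341 330 329 331 333 337 334 330 331 342 352 356 355 355 354 351 348 343 340 338 335 324 300 281 261 243 208 130  58  27  28  31
col 498..
```

The wrist close-up is about 1 px/mm, far finer than the fixed cameras. The mark dot is at (495.0,167.3), while the point under the tip projects to (494.8,171.1). So the plinth needs about 3.7 mm more along the fence, and its position across the fence is right.

>>> jog_arm([
  [[5,0,0],[0,0,0]],
  [[5,0,0],[0,0,0]],
  [[4.5,0,0],[0,0,0]],
  [[1.5,4,0],[0,0,0]],
  [[0,4,0],[0,0,0]],
  [[0,4,0],[0,0,0]],
  [[0,4.5,0],[0,0,0]],
  [[0,0,0],[0,0,0]],
], fingers=5)

```text
clock: 27.52
ee_pos: [0.6306, 0.1283, 0.1559]
tool_rot: [179.9, -0.0, 79.7]
contact_force: [-0.5, 0.2, -0.5]
opening: 0.0502
finger_force: 0.0
```

```bash
python3 g.py "([.6226+.184*.025,.0885+.983*.025,.0103],(180,0,79.7))"
```

```text
27.52 [0.6306 0.1283 0.1559] [ 1.799e+02 -3.000e-02  7.966e+01] F [-0.5  0.2 -0.5] op 0.0502
(array([-1.57, -0.08, 14.56]), array([ 0.002, -0.   , -0.001]))
```

>>> jog_arm([
  [[0,0,4],[0,0,0]],
  [[0,-0.1,4],[0,0,0]],
  [[0,0,4],[0,0,0]],
  [[0,0,2.2],[0,0,0]],
  [[0,0,0.35],[0,0,0]],
  [[-1.2,0,0],[0,0,0]],
  [[-1.5,0,0],[0,0,0]],
  [[-1.0,0,0],[0,0,0]],
  [[0,0,0],[0,0,0]],
  [[0,0,0],[0,0,0]],
])

```text
clock: 28.78
ee_pos: [0.6204, 0.0921, 0.0111]
tool_rot: [180.0, -0.0, 79.7]
contact_force: [0.4, -0.0, -0.0]
opening: 0.0499
finger_force: 0.0
```

```bash
python3 g.py "([.6226-.184*.0037,.0885-.983*.0037,.0103],(180,0,79.7))"
```

```text
28.77 [0.6204 0.0921 0.0111] [ 1.7997e+02 -1.0000e-02  7.9660e+01] F [ 0.4 -0.  -0. ] op 0.0499
(array([-0.69,  0.28,  0.08]), array([ 0.   , -0.   , -0.001]))
```

Shift −0.7 cm (with a slight drift toward the fence), then back off and look again.

>>> jog_arm([
  [[-0.3,0.1,0],[0,0,0]],
  [[-0.2,0.05,0],[0,0,0]],
  [[-0.1,0.02,0],[0,0,0]],
  [[-0.1,0.02,0],[0,0,0]],
  [[0,0,0],[0,0,0]],
  [[0,0,0],[0,0,0]],
])

```text
clock: 29.52
ee_pos: [0.6208, 0.0849, 0.0108]
tool_rot: [-180.0, 0.0, 79.7]
contact_force: [-1.3, 2.4, -0.2]
opening: 0.0498
finger_force: 1.4
```

>>> jog_arm([
  [[2,0,0],[0,0,0]],
  [[1.5,0,-3],[0,0,0]],
  [[0,-3,-6],[0,0,0]],
  [[0,-4,-5.5],[0,0,0]],
  [[0,-5,0],[0,0,0]],
  [[0,-4.7,0],[0,0,0]],
  [[-4,0,0],[0,0,0]],
  [[-5,0,0],[0,0,0]],
  [[-5,0,0],[0,0,0]],
  [[0,0,0],[0,0,0]],
], fingers=5)

```text
clock: 30.78
ee_pos: [0.4429, 0.0088, 0.1475]
tool_rot: [180.0, 0.0, 79.5]
contact_force: [0.5, 0.0, 0.0]
opening: 0.0499
finger_force: 0.0
```

>>> jog_arm([
  [[0,0,0],[0,0,0]],
  [[0,0,0],[0,0,0]],
  [[0,0,0],[0,0,0]],
], fingers=0)

```text
clock: 31.15
ee_pos: [0.4431, 0.0115, 0.1472]
tool_rot: [180.0, -0.0, 79.8]
contact_force: [-0.8, 0.6, -0.3]
opening: 0.0004
finger_force: 0.0
```

```bash
cat > t6.py <<'E'
from h import *
from plant import env
import pickle
d=env.get_image("wrist");pickle.dump(d,open("pics/w8.pkl","wb"))
g=d["pixels"].astype(int).sum(2)
m=proj(d,dw(0,-.005,.02))[0];t=proj(d,dw(0,-.005,.03))[0];print(env.sense()["ee_pos"],"pred mark",m,"pred tip",t)
u,v=map(round,m)
n,lab,st,ce=cv2.connectedComponentsWithStats((g[v-12:v+13,u-12:u+13]<90).astype(np.uint8))
for i in range(1,n): print("dot",st[i][4],ce[i]+[u-12,v-12])
for r in range(v-8,v+10): print(r,"".join(f"{x:4d}" for x in g[r,u-14:u+24]))
print("col",u-14)
# plinth +x/-x top edges and fence bottom edges
r=env.cut_out("wrist","plinth")[0]["pixels"]
c=cv2.findContours(r.astype(np.uint8),0,1)[0];c=max(c,key=cv2.contourArea);print("poly",cv2.approxPolyDP(c,4,True)[:,0].tolist())
E
python3 t6.py
```

```text
[0.44300281 0.01134872 0.14719307] pred mark [493.48463202 184.85581478] pred tip [499.65148045 187.44097845]
dot 55 [492.52727273 185.09090909]
dot 1 [491. 193.]
dot 2 [490.  196.5]
177  330 330 326 319 315 313 314 314 309 305 296 291 291 277 211 125 175 292 341 339 337 343 345 344 341 337 336 336 336 331 329 326 325 325 327 323 322 334
178  331 329 325 318 313 313 314 313 309 302 293 293 291 263 188 125 198 309 344 340 336 342 346 345 342 336 335 339 336 332 324 322 324 328 327 322 324 341
179  329 328 320 316 315 313 315 312 310 299 295 288 284 249 154 116 204 312 339 342 335 341 349 342 341 336 338 337 333 331 322 324 324 328 327 323 326 343
180  331 327 319 319 312 317 317 313 306 298 286 273 244 197 125 100 176 279 324 338 342 348 349 345 342 336 335 337 332 330 323 325 323 327 325 325 330 342
181  330 326 319 320 314 314 315 313 305 295 266 217 158 115  79  75 123 209 278 319 337 346 345 346 340 336 336 336 333 329 326 326 326 327 324 325 335 345
182  323 321 317 313 307 313 311 310 297 270 212 139  86  67  59  63  77 115 202 286 333 346 347 343 338 339 340 335 334 329 328 323
[... 1316 characters left out ...]
1 293 284 264 205 117 113 215 302 328 335 338 345 348 340 333 322 303 281 259 232 223 219 218 220 227 237 242 252 254 266
192  321 322 316 321 320 318 314 301 281 254 219 161  91 140 251 328 340 340 338 348 349 349 346 341 336 325 307 275 251 233 224 214 219 228 239 240 243 252
193  325 319 319 322 321 318 308 291 258 201 169 126  88 167 287 333 338 338 343 347 351 347 344 343 343 339 331 312 298 280 255 231 219 224 227 230 236 242
194  323 316 323 321 321 314 295 259 224 176 148 106  94 187 308 340 337 337 345 351 348 347 344 345 345 342 336 329 324 316 297 255 225 219 224 224 225 227
col 479
poly [[444, 88], [419, 273], [427, 283], [514, 283], [531, 213], [500, 187], [537, 189], [559, 89]]
```

Run:
```python
from h import *
import pickle
for n in("w7","w8"):
    d=pickle.load(open(f"pics/{n}.pkl","rb"));G=d["pixels"].astype(np.float32)
    print(n,"x' from 36mm step 1; red minus blue")
    for y in(-.11,-.09,-.07,-.05,.03,.05,.07,.085):
        p=np.array([proj(d,dw(x,y,.02))[0] for x in np.arange(.036,.062,.001)],np.float32)
        s=cv2.remap(G,p[:,0].reshape(1,-1),p[:,1].reshape(1,-1),1)[0]
        print(y,p[0].round(),"".join(f"{int(v):4d}" for v in s[:,2]-s[:,0])," | ","".join(f"{int(v):4d}" for v in s.sum(1)))
    print("-x edge, from -68 step 1")
    for y in(-.1,-.07,-.04,0,.04,.07):
        p=np.array([proj(d,dw(x,y,.02))[0] for x in np.arange(-.068,-.044,.001)],np.float32)
        s=cv2.remap(G,p[:,0].reshape(1,-1),p[:,1].reshape(1,-1),1)[0]
        print(y,"".join(f"{int(v):4d}" for v in s.sum(1)))
```

```text
w7 x' from 36mm step 1; red minus blue
-0.11 [511. 266.]   41  42  44  45  43  41  35  24  11   4   2   1   1   1   1   1   1   2   2   2   2   2   1   1   1   1  |   198 199 194 191 190 191 196 206 220 229 232 233 236 240 251 271 283 285 283 280 278 279 279 282 283 289
-0.09 [515. 249.]  111 111 110 109 107 105  95  69  27   4   2   2   1   1   2   2   3   3   4   3   3   3   3   3   3   3  |   345 344 340 337 331 324 314 285 243 232 236 238 239 269 349 449 511 529 529 524 520 520 525 533 536 541
-0.07 [518. 232.]  111 111 111 110 108 105  92  51  14   3   1   1   1   1   2   3   3   3   3   3   3   3   3   2   2   2  |   345 345 341 337 334 324 290 234 229 236 237 238 242 272 350 450 514 534 532 527 525 524 528 533 541 546
-0.05 [522. 214.]  110 110 110 110 110 109 100  73  30   7   2   1   2   2   2   2   2   2   3   2   2   2   3   2   2   3  |   341 342 342 340 339 332 316 284 254 242 240 238 241 270 347 446 516 537 534 529 528 530 536 540 545 548
0.03 [539. 135.]  106 106 107 107 107 107 101  73  26   5   1   1   1   2   2   2   2   2   3   3   3   2   2   2   3   3  |   327 32
[... 3303 characters left out ...]
 493 522 523 523 525 530 531 534 536 538
-x edge, from -68 step 1
-0.1  396 372 313 238 198 166 139 132 135 137 143 167 219 267 294 307 311 311 310 313 316 316 313 312 307
-0.07  384 367 317 225 181 157 133 129 136 140 144 163 214 265 295 307 310 309 308 308 310 311 309 305 300
-0.04  380 385 344 256 203 172 145 142 146 144 147 156 199 259 295 305 308 303 304 303 306 308 311 322 333
0  388 366 302 226 193 176 164 163 165 166 165 175 212 259 289 297 301 313 326 334 337 339 341 339 339
0.04  374 383 347 258 219 198 178 171 167 164 161 169 208 270 311 323 322 323 329 332 335 334 332 331 330
0.07  377 377 350 268 212 190 176 175 175 176 178 189 226 286 319 323 322 324 328 331 333 330 330 326 324
```

The plinth is flush: its edge-to-fence distance is the same within about 0.2 mm all along, and unchanged. The mark dot (492.5,185.1) is within about 1 px of the point under the tip (493.5,185.2). The plinth is let go, so next is the switch.

```bash
python3 g.py "([.4366,.440,.147],(180,0,79.6))"
```

```text
31.25 [0.443  0.0112 0.1472] [180.     0.    79.76] F [-0.7  0.5 -0.4] op -0.0001
(array([ 4.208e+01, -8.260e+00,  2.000e-02]), array([0.   , 0.   , 0.003]))
```

>>> jog_arm([
  [[4.7,-0.9,0],[0,0,0]],
  [[4.7,-0.9,0],[0,0,0]],
  [[4.7,-0.9,0],[0,0,0]],
  [[4.7,-0.9,0],[0,0,0]],
  [[4.7,-0.9,0],[0,0,0]],
  [[4.7,-0.9,0],[0,0,0]],
  [[4.7,-0.9,0],[0,0,0]],
  [[4.6,-1.0,0],[0,0,0]],
  [[4.6,-1.0,0],[0,0,0]],
  [[0,0,0],[0,0,0]],
])

```text
clock: 32.5
ee_pos: [0.4361, 0.443, 0.147]
tool_rot: [180.0, -0.1, 79.9]
contact_force: [0.6, -0.1, 0.1]
opening: 0.0001
finger_force: 0.0
```

```bash
python3 g.py "([.4366,.440,.07],(180,0,79.6))"
python3 - <<'E'
from h import *
from plant import env
d=env.get_image("side");print(proj(d,[.4838,.4317,.095]))
for c in("side","scene"):
  for t in("switch_tip","switch_base"):
    print(c,t,[(round(r["score"],2),np.round(r["location"]).tolist(),int(r["pixels"].sum())) for r in env.cut_out(c,t)])
E
```

```text
32.5 [0.4361 0.443  0.147 ] [ 1.7997e+02 -7.0000e-02  7.9860e+01] F [ 0.6 -0.1  0.1] op 0.0001
(array([-0.3,  0.1,  7.7]), array([ 0.   , -0.001,  0.005]))
[[259.92997522 130.43266213]]
side switch_tip []
side switch_base [(0.8, [265.0, 145.0], 273), (0.19, [355.0, 277.0], 1029)]
scene switch_tip [(0.61, [403.0, 125.0], 37)]
scene switch_base [(0.62, [406.0, 150.0], 455)]
```

Descend, then push along tool +y.

>>> jog_arm([
  [[-0.3,0.1,3],[0,0,0]],
  [[0,0,3],[0,0,0]],
  [[0,0,1.7],[0,0,0]],
  [[0,0,0],[0,0,0]],
  [[0,1,0],[0,0,0]],
  [[0,1,0],[0,0,0]],
  [[0,1,0],[0,0,0]],
  [[0,0,0],[0,0,0]],
])

```text
clock: 33.75
ee_pos: [0.4678, 0.4311, 0.0706]
tool_rot: [180.0, -0.0, 79.6]
contact_force: [-0.2, -0.0, 0.5]
opening: 0.0003
finger_force: 0.0
```

>>> jog_arm([
  [[0,1,0],[0,0,0]],
  [[0,1,0],[0,0,0]],
  [[0,1,0],[0,0,0]],
  [[0,0.8,0],[0,0,0]],
  [[0,0.8,0],[0,0,0]],
  [[0,0.8,0],[0,0,0]],
  [[0,0,0],[0,0,0]],
])

```text
clock: 34.62
ee_pos: [0.5203, 0.4213, 0.07]
tool_rot: [180.0, 0.0, 79.7]
contact_force: [-0.5, -0.2, -0.1]
opening: -0.0001
finger_force: 0.0
```

```bash
python3 g.py "([.532,.423,.07],(180,0,79.6))"
cat > k.py <<'E'
from h import *
from plant import env
D={c:env.get_image(c) for c in("side","scene")}
U={c:(r[0]["location"] if (r:=env.cut_out(c,"switch_tip")) else None,r[0]["score"] if r else 0) for c in D};print(U)
for c,d in D.items():
    g=d["pixels"].astype(int).sum(2)
    a,b=proj(d,[.4785,.4316,.092])[0],proj(d,[.5535,.417,.092])[0];print(c,"off",a.round(1),"on",b.round(1))
    for n,p in(("off",a),("on",b)):
        u,v=map(round,p);print(n,"dark px",int((g[v-8:v+9,u-8:u+9]<150).sum()),np.argwhere(g[v-8:v+9,u-8:u+9]<150).mean(0)[::-1]+[u-8,v-8])
E
python3 k.py
```

```text
34.62 [0.5203 0.4213 0.07  ] [1.800e+02 1.000e-02 7.966e+01] F [-0.5 -0.2 -0.1] op -0.0001
(array([ 0.38,  1.12, -0.  ]), array([0.   , 0.   , 0.001]))
{'side': ([276.0, 130.9], 0.37), 'scene': ([415.7, 138.8], 0.42)}
side off [258.7 131.5] on [278.7 128.3]
off dark px 25 [263.88 124.44]
on dark px 69 [274.92753623 124.60869565]
scene off [404.1 126.6] on [419.6 139.4]
off dark px 67 [409.25373134 123.13432836]
on dark px 76 [416.75       135.28947368]
```

>>> jog_arm([
  [[0,0.4,0],[0,0,0]],
  [[0,0.4,0],[0,0,0]],
  [[0,0.2,0],[0,0,0]],
  [[0,0.2,0],[0,0,0]],
  [[0,0,0],[0,0,0]],
])

```text
clock: 35.45
ee_pos: [0.5295, 0.4195, 0.07]
tool_rot: [-179.8, 0.1, 79.7]
contact_force: [-16.2, 5.6, 4.3]
opening: -0.0002
finger_force: 8.1
```

>>> jog_arm([
  [[0,0.2,0],[0,0,0]],
  [[0,0.2,0],[0,0,0]],
  [[0,0,0],[0,0,0]],
])

```text
clock: 35.83
ee_pos: [0.5301, 0.4192, 0.0698]
tool_rot: [-179.5, 0.2, 79.7]
contact_force: [-36.6, 13.1, 14.7]
opening: 0.0001
finger_force: 19.4
```

The lever is at its stop. Retract and check everything.

>>> jog_arm([
  [[0,-1,0],[0,0,0]],
  [[0,-3,0],[0,0,0]],
  [[0,-4,-1],[0,0,0]],
  [[0,-2,-5],[0,0,0]],
  [[0,0,-5],[0,0,0]],
  [[0,-3,-3],[0,0,0]],
  [[0,0,0],[0,0,0]],
  [[0,0,0],[0,0,0]],
])

```text
clock: 36.83
ee_pos: [0.4078, 0.4418, 0.2099]
tool_rot: [180.0, -0.0, 79.7]
contact_force: [-0.8, -0.6, -0.5]
opening: -0.0004
finger_force: 0.0
```

```bash
python3 k.py
python3 - <<'E'
from h import *
from plant import env
import pickle
for c,o in(("side","s4"),("scene","c4")):
    d=env.get_image(c);p=pickle.load(open(f"pics/{o}.pkl","rb"))
    D=abs(cv2.GaussianBlur(d["pixels"],(0,0),1.5).astype(int)-cv2.GaussianBlur(p["pixels"],(0,0),1.5)).sum(2)>60
    n,l,st,ce=cv2.connectedComponentsWithStats(D.astype(np.uint8))
    print(c,[(st[i][:5].tolist()) for i in range(1,n) if st[i][4]>15])
    print([(t,np.round(r["location"]).tolist()) for t in("jar","tin","sander","plinth") for r in env.cut_out(c,t)[:3]])
print(env.sense()["clock"],env.sense()["contact_force"])
E
```

```text
{'side': ([277.7, 131.7], 0.54), 'scene': ([414.1, 141.1], 0.41)}
side off [258.7 131.5] on [278.7 128.3]
off dark px 0 [nan nan]
on dark px 14 [279.28571429 128.5       ]
scene off [404.1 126.6] on [419.6 139.4]
off dark px 0 [nan nan]
on dark px 33 [419.90909091 139.6969697 ]
side [[0, 0, 252, 197, 27723], [70, 0, 15, 47, 525], [246, 0, 122, 114, 6494], [18, 5, 19, 37, 318], [103, 28, 16, 15, 160], [78, 86, 6, 12, 32], [210, 112, 169, 288, 15993], [329, 116, 29, 15, 326], [273, 124, 12, 17, 118], [256, 127, 9, 10, 61], [276, 155, 11, 9, 69], [260, 159, 7, 6, 29], [110, 172, 70, 66, 1610], [341, 179, 4, 12, 42], [195, 180, 73, 132, 4591], [53, 199, 22, 30, 426], [122, 203, 8, 5, 27], [137, 205, 9, 4, 18], [74, 228, 74, 33, 658], [84, 288, 20, 22, 287], [195, 298, 30, 23, 463], [54, 303, 40, 97, 2857], [179, 394, 16, 6, 66]]
[('jar', [297.0, 216.0]), ('jar', [443.0, 283.0]), ('sander', [288.0, 281.0]), ('sander', [257.0, 195.0]), ('sander', [353.0, 276.0]), ('plinth', [346.0, 218.0])]
scene [[158, 0, 53, 31, 907], [209, 0, 11, 4, 35], [225, 0, 52, 66, 1689], [306, 0, 106, 226, 9082], [388, 0, 40, 77, 2092], [300, 4, 25, 43, 691], [321, 4, 12, 12, 81], [284, 12, 10, 16, 69], [146, 38, 26, 50, 375], [165, 39, 27, 24, 338], [223, 74, 7, 12, 50], [374, 85, 27, 22, 383], [177, 87, 21, 7, 97], [44, 108, 135, 97, 3610], [402, 123, 8, 9, 62], [412, 134, 14, 14, 127], [192, 141, 154, 51, 3321], [390, 161, 11, 11, 84], [185, 165, 18, 16, 204], [57, 190, 292, 88, 11224], [217, 264, 55, 22, 544]]
[('jar', [304.0, 195.0]), ('tin', [167.0, 280.0]), ('tin', [417.0, 138.0]), ('sander', [234.0, 263.0]), ('sander', [326.0, 163.0]), ('sander', [226.0, 214.0]), ('plinth', [314.0, 247.0])]
37.525 [ 0.06538689  0.27870088 -0.81758367]k.py:9: RuntimeWarning: Mean of empty slice.
  u,v=map(round,p);print(n,"dark px",int((g[v-8:v+9,u-8:u+9]<150).sum()),np.argwhere(g[v-8:v+9,u-8:u+9]<150).mean(0)[::-1]+[u-8,v-8])
  ret = um.true_divide(
```

```bash
python3 -c "
from plant import env
print(env.sign_off())"
```

```text
the job is handed in; nothing more can be done
None
```

The job is handed in at about 37.5 s: the sander lies flat out of the way, the plinth is flush along the fence with its mark within about 1 mm of straight under the bit, and the lever is pushed over to its on stop.

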